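# Gauge a header tube on the ring ladder and set the size drum

### The job

Gauge the tube that stands inside the low U-shaped stop: slide it down through the leaning row of rings, widest ring first, until a ring stops it, and leave it resting there. Then turn the drum dial until its window shows, centred, the number of the ring that stopped it (as that many bars; the widest ring is number 1). Leave the other two tubes and everything else on the bench where they are.

Things in the scene. Friction and masses are not known exactly. Their poses are not given: they have to be found in the camera images.
- stop: Low U-shaped stop fixed on the bench: three bars 14 mm high, 8 mm thick, round a space 76 mm square, open on its own -x side. Origin on the bench at the centre of that space, z up. The tube that starts in it is the one to gauge.
- tube_wide: Plain steel tube, 54 mm outer diameter, 170 mm long, capped 4 mm below its upper rim, 0.15 to 0.4 kg; starts upright on the bench. Origin at the centre of its lower end (foot), z along the tube to its upper end. Ring 2 is the first that stops it. Which of the three tubes starts in the U-shaped stop varies.
- tube_mid: Plain steel tube, 46 mm outer diameter, 170 mm long, capped 4 mm below its upper rim, 0.15 to 0.4 kg; starts upright on the bench. Origin at the centre of its lower end (foot), z along the tube to its upper end. Ring 3 is the first that stops it. Which of the three tubes starts in the U-shaped stop varies.
- tube_slim: Plain steel tube, 38 mm outer diameter, 170 mm long, capped 4 mm below its upper rim, 0.15 to 0.4 kg; starts upright on the bench. Origin at the centre of its lower end (foot), z along the tube to its upper end. Ring 4 is the first that stops it. Which of the three tubes starts in the U-shaped stop varies.
- gauge: Ring gauge, fixed: dark base plate 170 x 130 x 12 mm (x, y, z), origin at the centre of its underside, z up. The row of rings on it leans 30 degrees from vertical to the gauge's own -x side (roughly towards the robot), braced by two struts lower than ring 1. Gauge and dial may swap sides of the bench.
- ladder: Row of 4 coaxial aluminium rings, outer diameter 80 mm, between two side bars at y = +-45 mm ending at z = 170. Origin on the rings' axis at the base plate's top; z up that axis (30 degrees off vertical), y level. Bores, upper faces: ring 1 (a collar 42 mm deep) 58 mm at z = 170; ring 2: 50 at 115; ring 3: 42 at 85; ring 4: 34 at 55 (2 to 4: 8 thick). A stopped tube let go leans a few degrees.
- dial: Casing of the drum dial, fixed on the bench: grey box 124 x 124 x 46 mm, origin at the centre of its underside, on the drum's vertical axis. A 26 mm square window in its top, 39 mm from the middle towards its own +x (away from the robot), shows the drum's bars.
- drum_grip (a point): Point on the drum's axis, in the middle of the black bar grip on top, 78 mm above the bench. The bar is 66 mm long, 14 mm thick, and stands from 50 to 92 mm above the bench; its frame turns with the drum and its own x runs along the bar.
- drum (a joint): Turn of the drum in rad, counter-clockwise from above positive; at 0 the grip bar lies along the casing's x. The window shows 1 bar at 0, 2 bars at 0.6, 3 at 1.2, 4 at 1.8; end stops at -0.9 and 2.2. It starts between -0.7 and 0.3. Slight friction (0.06 N m); it stays where it is left.
- spray_can: Bystander: grey spray can, standing, 52 mm diameter, 115 mm high; origin at the centre of its underside
- paste_jar: Bystander: white jar with a black cap, standing, 52 mm diameter, 85 mm high; origin at the centre of its underside
- wrench: Bystander: steel wrench lying flat, 190 mm long along its own x, about 40 mm wide; origin at its middle underside
- flange: Bystander: dark steel flange plate lying flat, 60 x 170 x 10 mm with three holes; origin at the centre of its underside
- hammer: Bystander: hammer lying flat, 260 mm long along its own x, under 40 mm high; origin at its middle underside

How it is judged:
By the outcome, as a careful person would: the job done as asked, in the order asked, and still so for the second after the job is handed in, with the robot touching nothing.
It also fails if it takes over 72 s, if anything falls off the work surface, if the arm or the gripper's body presses on something with over 40 N, if the wrist force passes 120 N, or if a joint passes its speed limit or range.

### The arm

A 6-joint arm with a two-finger parallel gripper is mounted at the origin on the work surface. World frame = base frame: x ahead of the robot, y to its left, z up, the work surface at z = 0. Lengths are in mm, angles in rad, forces in N, time in s.
With the tool pointing down it reaches from about 200 to 875 mm from the base axis. Payload 3.4 kg.
Tool frame: the origin (TCP) lies at the very end of the fingers, on their centre line; the grasp point (between the pads) lies env.grip_depth behind it (env.grip_depth is the distance from the TCP to the grasp point, in mm); z points along the fingers, y is the line along which they close (so a half turn about z gives the same grasp; the last joint's range is limited). The gripper opens to 94 mm and grips with 3 to 60 N. Pads are 16 mm wide; open, the fingers measure 119 mm over their backs; the gripper's body (75 mm by 177 mm) begins 78 mm behind the grasp point.
Start: joints at [-1.404, 0.276, 1.505, -0, 1.361, -0.121], TCP at [163.209, -551.388, 205.493] pointing down, gripper open.
Joint ranges: [-2.89, 2.89], [-0.75, 2.08], [0.22, 2.7], [-1.18, 4.32], [0.11, 2.71], [-2.7, 2.7]. Speed limits (rad/s): [2.57, 2.57, 3.14, 3.14, 3.14, 3.14].

### API

Orientations are given as a unit quaternion [w, x, y, z].
In Python, from bench import observe, capture, camera_info, env, masks_of, spot_point gives the robot as it stands.
- The arm moves only by the shell command python3 -m creep 'ROWS' [OPENING] [FORCE]. ROWS is JSON, a list of rows, each an object of numbers: "dx", "dy", "dz": the shift along the tool's x, y, z normalised to -1 to 1, where 1 is 20 mm; "wx", "wy", "wz": the turn, a rotation vector about the tool's x, y, z normalised to -1 to 1, where 1 is 10 degrees. A call has 1 to 10 rows; each row shifts and turns the commanded pose from where the row before left it, along the tool's axes as they then stand; what a row does not reach is not made up. A row lasts 1/8 s, in which the tool goes at most 62.5 mm and 10.7 degrees, less where a joint would pass 70% of its speed; a pose out of reach is approached as far as the arm can. A call with a number of a shift or a turn outside -1 to 1 is refused whole. A call with a gripper value outside its range is refused whole. OPENING is the gripper command: -1 is fully open, 1 is shut, values between are in proportion, set as the call begins (- or left out, the last holds). The fingers move at their own pace and stop on an object; FORCE is the grip in N (left out, the last holds). Time passes only in rows, so rows that do not move let the fingers close. It gives the time, the measured TCP pose, the force, the opening and the grip force at its end, in the units of the state.
- observe(): the state, without advancing time (a new reading comes with each control period).
- capture(name): name is "scene" or "top"; returns (picture, depth): 384x512x3 uint8, red, green, blue; 384x512 float32, mm along the optical axis (not along the pixel's ray), 0 where there is no reading.
- camera_info(name): a dict with "mtx" (3x3 intrinsics, pixels), "R" (3x3) and "t" (3): a world point X has camera coordinates R X + t. Camera axes: x right, y down, z forward; pixel columns grow to the right and rows downward; lengths in mm; the calibration is good to about 2 mm. A picture is of the moment at which its call begins. camera_info takes no time and is no camera call.
- env.finish_job(): hands the job in; it is judged then, once.
Trained networks look in the newest picture that a camera, given by its name, has taken for a name from the list of things; names that differ only in an ending like _2 or _b are one class to them, and where a whole thing is asked for, a point or a joint stands for the part that bears it (a point fixed in the world has none). Each returns a list of dicts, best first, with "score" (0 to 1); they miss things now and then, are a little off and sometimes report something else, mostly with a low value. They report only what shows in the picture. A call takes as long as a camera call.
- masks_of(camera, name): "mask" (384x512 bool, what is visible of it).
- spot_point(camera, name): "xyz" ([x, y, z] in mm, in the coordinates of the camera as it stood for that picture, good to about 4 mm: a listed point, or the origin of a listed thing).
The state is a dict: "time": time; "q": joint angles; "qd": joint speeds; "tau": joint torques, N m; "tcp_pos": TCP position; "tcp_rot": TCP orientation; "force": force on the tool from outside, world axes, zero at the start; "ft_torque": the same for the moment, N m; "grip_width": finger opening in mm; "grip_force": force on a finger pad.
Only numpy, scipy, OpenCV 4.12 (cv2) and the standard library are available. Lean on these libraries where they do the work, as an engineer would, in place of code of your own. Each camera call takes 0.05 s, during which the arm holds its last target. There are 200 camera calls.

## Working session

There is one attempt and no reset: what is moved stays moved. The work goes in short steps, Python scripts to look and compute and a shell command to move; the robot and the scene stay as the last step left them, time stands still between calls to the robot, and variables do not carry over. Pictures are saved under pics/ and viewed, at most 10 in all, crops included, and the job is handed in when it is done.

```bash
mkdir -p pics; ls; cat > h.py <<'E'
import numpy as np, cv2
from bench import observe, capture, camera_info, env, masks_of, spot_point
def w(cam,p):
    c=camera_info(cam); return np.array(c["R"]).T@(np.array(p)-np.array(c["t"]))
def cloud(cam,depth,mask):
    c=camera_info(cam);K=np.array(c["mtx"]);v,u=np.nonzero(mask&(depth>0));z=depth[v,u]
    P=np.stack([(u-K[0,2])/K[0,0]*z,(v-K[1,2])/K[1,1]*z,z],1)
    return (P-np.array(c["t"]))@np.array(c["R"])
E
python3 - <<'E'
from h import *
o=observe();print(o["tcp_rot"],o["grip_width"],env.grip_depth)
ims=[]
for c in("scene","top"):
    p,d=capture(c);cv2.imwrite(f"pics/{c}0.png",p[:,:,::-1]);np.save(f"pics/{c}0.npy",d)
    for n in["stop","tube_wide","tube_mid","tube_slim","gauge","ladder","dial","drum_grip"]:
        for r in spot_point(c,n)[:2]:
            print(c,n,round(r["score"],2),w(c,r["xyz"]).round(0))
    for n in["spray_can","paste_jar","wrench","flange","hammer"]:
        for r in spot_point(c,n)[:1]: print(c,n,round(r["score"],2),w(c,r["xyz"]).round(0))
E
```

```text
pics
[-8.64392318e-04  9.89665882e-01  1.43390006e-01 -2.62496098e-05] 93.91653970208567 18.8
scene stop 0.85 [487.   2.   3.]
scene tube_wide 0.58 [697.  36.   3.]
scene tube_mid 0.59 [585.  39.  -1.]
scene tube_mid 0.48 [651. 264.   9.]
scene tube_slim 0.61 [480.   3.  -0.]
scene gauge 0.71 [631. 262.   0.]
scene ladder 0.58 [650. 260.   9.]
scene ladder 0.31 [698.  39.   2.]
scene dial 0.79 [ 629. -248.    1.]
scene spray_can 0.77 [510. 122.  -1.]
scene paste_jar 0.74 [ 667. -123.    2.]
scene wrench 0.65 [384. 292.   7.]
scene flange 0.76 [ 391. -239.   -3.]
scene hammer 0.8 [474. 442.   1.]
top stop 0.64 [486.   3.   0.]
top tube_wide 0.81 [696.  31.  -3.]
top tube_mid 0.68 [579.  39.   1.]
top tube_slim 0.52 [482.  -0.   3.]
top tube_slim 0.46 [582.  37.   1.]
top gauge 0.89 [629. 261.  -2.]
top ladder 0.95 [647. 262.   8.]
top dial 0.67 [ 632. -251.   -1.]
top drum_grip 0.84 [ 631. -253.   80.]
top drum_grip 0.32 [388. 291.  -3.]
top spray_can 0.82 [505. 124.   1.]
top paste_jar 0.76 [ 664. -126.    1.]
top wrench 0.82 [384. 291.  -3.]
top flange 0.74 [ 391. -244.   -2.]
top hammer 0.77 [476. 437.   1.]
```

```bash
python3 -c "
import cv2,numpy as np
a=cv2.imread('pics/scene0.png');b=cv2.imread('pics/top0.png')
cv2.imwrite('pics/both0.png',cv2.resize(np.vstack([a,b]),(400,600)))"
```

```text
(no output)
```

View pics/scene0.png

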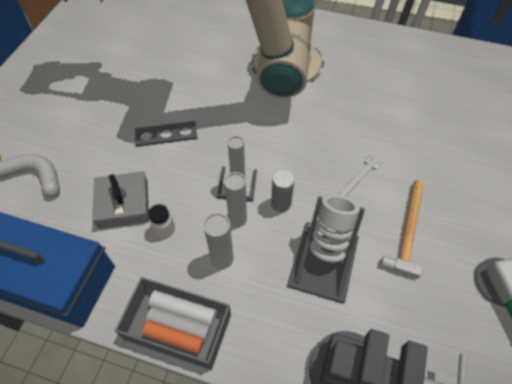

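View pics/top0.png

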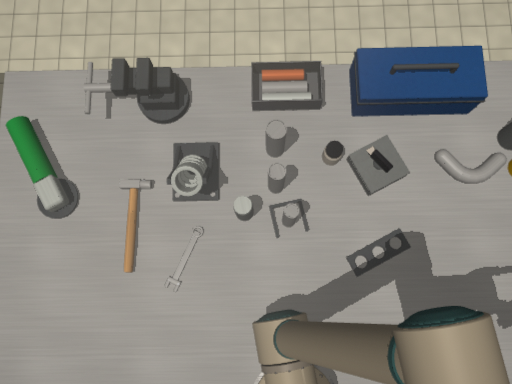

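Scene: the slim tube stands in the stop (top picture, about (290,213)), with the mid tube at (277,178) and the wide tube at (276,138). The gauge is at (195,172), with its collar at (189,181). The dial is at (378,165). So ring 4 should stop the tube. Next I'll get precise poses from depth.

```bash
python3 - <<'E'
from h import *
from scipy.optimize import least_squares
res={}
for c in("top","scene"):
    p,d=capture(c)
    C=cloud(c,d,np.ones_like(d,bool))
    # tube
    for n,ctr,r in(("slim",(482,1),19),("mid",(581,38),23),("wide",(696,33),27)):
        T=C[(np.hypot(C[:,0]-ctr[0],C[:,1]-ctr[1])<45)&(C[:,2]>158)&(C[:,2]<180)]
        if len(T)>10: (x,y),R=cv2.minEnclosingCircle(T[:,:2].astype(np.float32)); print(c,n,T.shape,x,y,R,T[:,:2].mean(0),np.median(T[:,2]))
    # gauge plate
    G=C[(np.hypot(C[:,0]-630,C[:,1]-262)<120)&(C[:,2]>7)&(C[:,2]<17)]
    print(c,"plate",len(G),cv2.minAreaRect(G[:,:2].astype(np.float32)))
    D=C[(np.hypot(C[:,0]-631,C[:,1]+251)<110)&(C[:,2]>40)&(C[:,2]<50)]
    print(c,"dial",len(D),cv2.minAreaRect(D[:,:2].astype(np.float32)))
    B=C[(np.hypot(C[:,0]-631,C[:,1]+251)<50)&(C[:,2]>84)&(C[:,2]<98)]
    print(c,"grip",len(B),cv2.minAreaRect(B[:,:2].astype(np.float32)))
    # collar top face: fit plane axis with lean 30 and yaw
    U=C[(np.hypot(C[:,0]-563,C[:,1]-262)<60)&(C[:,2]>100)]
    print(c,"collar pts",len(U),U.min(0),U.max(0))
    for psi in np.radians(np.arange(-20,21,5)):
        a=np.array([-.5*np.cos(psi),-.5*np.sin(psi),.866]); s=U@a
        h,e=np.histogram(s,bins=np.arange(s.min(),s.max()+2,2)); print(int(np.degrees(psi).round()),h.max(),e[h.argmax()],end=" | ")
    print()
    np.save(f"pics/U_{c}.npy",U)
E
```

```text
top slim (193, 3) 481.2784423828125 2.1048028469085693 19.087724685668945 [480.84005654   1.61281886] 167.4860266347193
top mid (273, 3) 582.1744384765625 34.59557342529297 23.486888885498047 [581.80049661  34.67821725] 167.22962819017718
top wide (366, 3) 692.0416259765625 34.5137825012207 27.541616439819336 [691.23681498  34.52343724] 167.00604778689143
top plate 1200 ((623.1002197265625, 258.8133239746094), (191.89260864257812, 211.7788543701172), 89.09827423095703)
top dial 1516 ((629.2706298828125, -251.80490112304688), (124.83058166503906, 126.54765319824219), 27.1900634765625)
top grip 131 ((628.468017578125, -250.08761596679688), (66.03355407714844, 15.166833877563477), 40.133140563964844)
top collar pts 796 [529.89570546 211.82611525 100.01950286] [622.41597679 312.26786676 181.32127202]
-20 61 -87.50526318881114 | -15 69 -102.38513555224446 | -10 82 -119.26742868122395 | -5 111 -132.03887933886384 | 0 136 -144.6022890740467 | 5 127 -154.56959322134514 | 10 98 -164.50453122080603 | 15 85 -169.98518256911615 | 20 68 -174.95461499257408 | 
scene slim (228, 3) 482.7548217773437
[... 342 characters left out ...]
628.4202270507812, 263.2820739746094), (172.92747497558594, 130.09866333007812), 0.13313168287277222)
scene dial 1952 ((630.5518798828125, -250.62655639648438), (127.65213775634766, 124.7345199584961), 27.15385627746582)
scene grip 153 ((631.1043701171875, -249.93478393554688), (65.1236572265625, 14.22018814086914), 40.808048248291016)
scene collar pts 1644 [530.78368924 213.09703907 100.61282693] [621.32403005 312.93753742 181.05520093]
-20 110 -87.00024060992084 | -15 112 -104.16333118679177 | -10 124 -119.31701436521001 | -5 162 -132.3459614661437 | 0 184 -145.15101433506135 | 5 157 -154.39945739753043 | 10 113 -164.1351281106046 | 15 106 -173.40228045741677 | 20 106 -178.14560702058108 |
```

```bash
python3 -m creep '[{"wz":1},{"wz":0.65},{"dx":1,"dy":-1},{"dx":1,"dy":-1},{"dx":1,"dy":-1},{"dx":1,"dy":-1},{"dx":1,"dy":-1},{"dx":1,"dy":-1},{"dx":1,"dy":-1},{"dx":1,"dy":-1}]' -1
python3 -m creep '[{"dx":1,"dy":-1},{"dx":1,"dy":-1},{"dx":1,"dy":-1},{"dx":1,"dy":-1},{"dx":1,"dy":-1},{"dx":1,"dy":-1},{"dx":1,"dy":-1},{"dx":1,"dy":-1},{"dy":-1},{"dy":-1}]'
python3 -m creep '[{"dy":-1},{"dy":-1},{"dy":-1},{"dy":-1},{"dy":-1},{"dy":-1},{"dy":-1},{"dy":-1}]'
python3 - <<'E'
from h import *
from scipy.optimize import least_squares
for c in("top","scene"):
    U=np.load(f"pics/U_{c}.npy"); best=None
    for psi in np.radians(np.arange(-6,7,.5)):
        a=np.array([-.5*np.cos(psi),-.5*np.sin(psi),.866]); s=U@a
        h,e=np.histogram(s,bins=np.arange(s.min(),s.max()+.5,.5)); h=np.convolve(h,[1]*6,'same')
        if best is None or h.max()>best[0]: best=(h.max(),psi,e[h.argmax()])
    _,psi,s0=best; a=np.array([-.5*np.cos(psi),-.5*np.sin(psi),.866]);s=U@a; F=U[abs(s-s0)<2.5]
    y=np.array([-np.sin(psi),np.cos(psi),0]);x=np.cross(y,a)
    Q=np.c_[F@x,F@y].astype(np.float32)
    # annulus fit: points between r 29 and 40
    q0=Q.mean(0)
    def f(q):
        r=np.hypot(*(Q-q).T); return np.maximum(r-40,0)+np.maximum(29-r,0)
    r=least_squares(f,q0,loss="soft_l1"); P=r.x[0]*x+r.x[1]*y+(F@a).mean()*a
    print(c,np.degrees(psi),s0,len(F),"face centre",P,"origin",P-170*a,r.cost,np.percentile(np.hypot(*(Q-r.x).T),[1,5,50,95,99]))
E
```

```text
top 1.0 -146.40475332410352 278 face centre [563.24339886 260.9766098  158.95196271] origin [648.23045295 262.46006435  11.73196271] 127.12371160182232 [28.63868502 29.63970705 35.77590976 45.19573128 48.98193994]
scene -0.5 -142.17306363395528 352 face centre [565.14654106 263.16639567 160.60223355] origin [650.14330452 262.42464015  13.38223355] 206.26781791606862 [27.42875218 29.10023672 35.46541394 46.14107052 49.47289263]$[0]: bad value
$[0]: bad value
$[0]: bad value
```

```bash
python3 -m creep '[{"dx":0,"dy":0,"dz":0,"wx":0,"wy":0,"wz":1},{"dx":0,"dy":0,"dz":0,"wx":0,"wy":0,"wz":0.65}]' -1; python3 -c "
from h import *
print(observe())"
```

```text
time: 1.75
tcp_pos: [163.2, -551.4, 205.5]
tcp_rot: [0.0, 1.0, -0.002, 0.0]
force: [0.7, 0.3, 0.3]
grip_width: 93.5
grip_force: 0.0
{'time': 1.75, 'q': array([-1.40397947e+00,  2.75902349e-01,  1.50485392e+00,  3.98432863e-05,
        1.36072554e+00,  1.71067706e-01]), 'qd': array([-7.80083215e-05,  1.16785364e-03, -1.87773188e-03, -7.77575228e-04,
        2.33100686e-04,  8.86466847e-01]), 'tau': array([-5.63634749e-03, -4.04642773e+01, -2.37746662e+01,  7.39869894e-02,
        1.76393530e-05, -6.59464113e-01]), 'tcp_pos': array([ 163.23744597, -551.39656901,  205.51007176]), 'tcp_rot': array([ 5.13600583e-05,  9.99997731e-01, -2.12957690e-03,  2.85257039e-05]), 'force': array([0.65729574, 0.34360431, 0.29958172]), 'ft_torque': array([-0.03584371, -0.02884238, -0.01437608]), 'grip_force': 0.0, 'grip_width': 93.49357104760395}
```

```bash
python3 -m creep '[{"dx":1,"dy":-1,"dz":0,"wx":0,"wy":0,"wz":0},{"dx":1,"dy":-1,"dz":0,"wx":0,"wy":0,"wz":0},{"dx":1,"dy":-1,"dz":0,"wx":0,"wy":0,"wz":0},{"dx":1,"dy":-1,"dz":0,"wx":0,"wy":0,"wz":0},{"dx":1,"dy":-1,"dz":0,"wx":0,"wy":0,"wz":0},{"dx":1,"dy":-1,"dz":0,"wx":0,"wy":0,"wz":0},{"dx":1,"dy":-1,"dz":0,"wx":0,"wy":0,"wz":0},{"dx":1,"dy":-1,"dz":0,"wx":0,"wy":0,"wz":0},{"dx":1,"dy":-1,"dz":0,"wx":0,"wy":0,"wz":0},{"dx":1,"dy":-1,"dz":0,"wx":0,"wy":0,"wz":0}]' -1
python3 -m creep '[{"dx":1,"dy":-1,"dz":0,"wx":0,"wy":0,"wz":0},{"dx":1,"dy":-1,"dz":0,"wx":0,"wy":0,"wz":0},{"dx":1,"dy":-1,"dz":0,"wx":0,"wy":0,"wz":0},{"dx":1,"dy":-1,"dz":0,"wx":0,"wy":0,"wz":0},{"dx":1,"dy":-1,"dz":0,"wx":0,"wy":0,"wz":0},{"dx":0.9,"dy":-1,"dz":0,"wx":0,"wy":0,"wz":0},{"dx":0,"dy":-1,"dz":0,"wx":0,"wy":0,"wz":0},{"dx":0,"dy":-1,"dz":0,"wx":0,"wy":0,"wz":0},{"dx":0,"dy":-1,"dz":0,"wx":0,"wy":0,"wz":0},{"dx":0,"dy":-1,"dz":0,"wx":0,"wy":0,"wz":0}]'
python3 -m creep '[{"dx":0,"dy":-1,"dz":0,"wx":0,"wy":0,"wz":0},{"dx":0,"dy":-1,"dz":0,"wx":0,"wy":0,"wz":0},{"dx":0,"dy":-1,"dz":0,"wx":0,"wy":0,"wz":0},{"dx":0,"dy":-1,"dz":0,"wx":0,"wy":0,"wz":0},{"dx":0,"dy":-1,"dz":0,"wx":0,"wy":0,"wz":0},{"dx":0,"dy":-1,"dz":0,"wx":0,"wy":0,"wz":0},{"dx":0,"dy":-1,"dz":0,"wx":0,"wy":0,"wz":0},{"dx":0,"dy":-0.65,"dz":0,"wx":0,"wy":0,"wz":0},{"dx":0,"dy":0,"dz":0,"wx":0,"wy":0,"wz":0}]'
```

```text
time: 3.0
tcp_pos: [363.9, -350.7, 205.6]
tcp_rot: [0.0, 1.0, -0.0, 0.0]
force: [-0.3, 0.2, 0.7]
grip_width: 94.0
grip_force: 0.0
time: 4.25
tcp_pos: [480.8, -150.3, 205.6]
tcp_rot: [0.0, 1.0, -0.0, 0.0]
force: [0.7, -0.8, 0.6]
grip_width: 93.9
grip_force: 0.0
time: 5.38
tcp_pos: [481.2, 2.4, 205.5]
tcp_rot: [0.0, 1.0, 0.001, 0.0]
force: [-0.2, -0.2, -0.1]
grip_width: 94.3
grip_force: 0.0
```

```bash
python3 -m creep '[{"dx":0.04,"dy":0,"dz":1,"wx":0,"wy":0,"wz":0},{"dx":0,"dy":0,"dz":1,"wx":0,"wy":0,"wz":0},{"dx":0,"dy":0,"dz":1,"wx":0,"wy":0,"wz":0},{"dx":0,"dy":0,"dz":0.9,"wx":0,"wy":0,"wz":0},{"dx":0,"dy":0,"dz":0,"wx":0,"wy":0,"wz":0}]'
python3 -m creep '[{"dx":0,"dy":0,"dz":0,"wx":0,"wy":0,"wz":0},{"dx":0,"dy":0,"dz":0,"wx":0,"wy":0,"wz":0},{"dx":0,"dy":0,"dz":0,"wx":0,"wy":0,"wz":0},{"dx":0,"dy":0,"dz":0,"wx":0,"wy":0,"wz":0},{"dx":0,"dy":0,"dz":0,"wx":0,"wy":0,"wz":0},{"dx":0,"dy":0,"dz":0,"wx":0,"wy":0,"wz":0},{"dx":0,"dy":0,"dz":0,"wx":0,"wy":0,"wz":0}]' 1 50
```

```text
time: 6.0
tcp_pos: [481.0, 1.1, 126.3]
tcp_rot: [0.0, 1.0, -0.0, -0.002]
force: [-0.2, -0.3, -0.3]
grip_width: 94.0
grip_force: 0.0
time: 6.88
tcp_pos: [482.1, 1.6, 127.4]
tcp_rot: [0.0, 1.0, -0.0, 0.0]
force: [-0.3, 0.2, 0.2]
grip_width: 37.2
grip_force: 50.0
```

```bash
python3 -m creep '[{"dx":0,"dy":0,"dz":-0.5,"wx":0,"wy":0,"wz":0},{"dx":0,"dy":0,"dz":-1,"wx":0,"wy":0,"wz":0},{"dx":0,"dy":0,"dz":-1,"wx":0,"wy":0,"wz":0},{"dx":0,"dy":0,"dz":-1,"wx":0,"wy":0,"wz":0},{"dx":0,"dy":0,"dz":-1,"wx":0,"wy":0,"wz":0},{"dx":0,"dy":0,"dz":-1,"wx":0,"wy":0,"wz":0},{"dx":0,"dy":0,"dz":-1,"wx":0,"wy":0,"wz":0},{"dx":0,"dy":0,"dz":-1,"wx":0,"wy":0,"wz":0},{"dx":0,"dy":0,"dz":-1,"wx":0,"wy":0,"wz":0},{"dx":0,"dy":0,"dz":-1,"wx":0,"wy":0,"wz":0}]'
python3 -m creep '[{"dx":0,"dy":-1,"dz":0,"wx":0,"wy":0,"wz":0},{"dx":0,"dy":-1,"dz":0,"wx":0,"wy":0,"wz":0},{"dx":0,"dy":-1,"dz":0,"wx":0,"wy":0,"wz":0},{"dx":0,"dy":-1,"dz":0,"wx":0,"wy":0.5,"wz":0},{"dx":0,"dy":-1,"dz":0,"wx":0,"wy":0.5,"wz":0},{"dx":0,"dy":-1,"dz":0,"wx":0,"wy":0.5,"wz":0},{"dx":0,"dy":-1,"dz":0,"wx":0,"wy":0.5,"wz":0},{"dx":0,"dy":-1,"dz":0,"wx":0,"wy":0.5,"wz":0},{"dx":0,"dy":-1,"dz":0,"wx":0,"wy":0.5,"wz":0},{"dx":0,"dy":-1,"dz":0,"wx":0,"wy":0,"wz":0}]'
python3 -m creep '[{"dx":0,"dy":-1,"dz":0,"wx":0,"wy":0,"wz":0},{"dx":0,"dy":-1,"dz":0,"wx":0,"wy":0,"wz":0},{"dx":0,"dy":-0.5,"dz":0,"wx":0,"wy":0,"wz":0},{"dx":0,"dy":0,"dz":0,"wx":0,"wy":0,"wz":0},{"dx":0,"dy":0,"dz":0,"wx":0,"wy":0,"wz":0}]'
```

```text
time: 8.12
tcp_pos: [481.7, 1.6, 318.3]
tcp_rot: [0.0, 1.0, -0.0, -0.0]
force: [0.5, 0.5, -2.3]
grip_width: 37.5
grip_force: 50.0
time: 9.38
tcp_pos: [478.8, 201.4, 316.0]
tcp_rot: [0.001, 0.966, 0.0, 0.257]
force: [-0.2, -0.4, -2.8]
grip_width: 37.4
grip_force: 50.0
time: 10.0
tcp_pos: [481.9, 250.8, 317.2]
tcp_rot: [0.0, 0.966, -0.0, 0.258]
force: [-0.2, -0.2, -2.3]
grip_width: 37.4
grip_force: 50.0
```

```bash
cat > fit.py <<'E'
from h import *
from scipy.optimize import least_squares
import sys
def cylfit(C,p,a,r,lo,hi,tol=8,axis=True):
    # axis near p + s a ; solves lateral offset (u along x', v along y) and tilts
    a=np.array(a)/np.linalg.norm(a); y=np.array([0,1,0.]);x=np.cross(y,a)
    D=C-p; s=D@a; L=D-np.outer(s,a); rad=np.linalg.norm(L,axis=1)
    M=(s>lo)&(s<hi)&(abs(rad-r)<tol); D=D[M];s=s[M]
    X=D@x;Y=D@y
    f=lambda q: np.hypot(X-q[0]-q[2]*(s-lo),Y-q[1]-q[3]*(s-lo))-r
    if not axis: g=lambda q:f([q[0],q[1],0,0]); R=least_squares(g,[0,0],loss="soft_l1")
    else: R=least_squares(f,[0,0,0,0],loss="soft_l1")
    return R.x,len(s),np.sqrt(np.mean(R.fun**2))
if __name__=="__main__":
    o=observe(); t=o["tcp_pos"]; a=np.array([-.5,0,.866])
    from scipy.spatial.transform import Rotation as Ro
    q=o["tcp_rot"]; at=-Ro.from_quat([q[1],q[2],q[3],q[0]]).apply([0,0,1]); print("tool -z",at.round(4),t)
    for c in("top","scene"):
        p,d=capture(c); cv2.imwrite(f"pics/{c}_{sys.argv[1]}.png",p[:,:,::-1])
        C=cloud(c,d,np.ones_like(d,bool))
        r=cylfit(C,t,at,19,-126,-5); print(c,"tube x',y at foot, slopes(deg)",r[0][:2].round(1),np.degrees(r[0][2:]).round(1),r[1:])
        r=cylfit(C,np.array([649,262.4,12.]),a,40,128,168,8,False); print(c,"collar off x',y",r[0].round(1),r[1:])
E
python3 fit.py 1
```

```text
tool -z [-0.4994  0.0011  0.8664] [481.87064708 250.84240847 317.17627149]
top tube x',y at foot, slopes(deg) [-1.1 -0.5] [ 0.1 -0.1] (277, np.float64(0.5191220185684634))
top collar off x',y [-1.5 -0. ] (166, np.float64(2.8836614975256376))
scene tube x',y at foot, slopes(deg) [0.7 0.3] [-0.1 -0.2] (1142, np.float64(1.1431948573287136))
scene collar off x',y [0.1 0.6] (731, np.float64(2.1841857045891433))
```

```bash
python3 -m creep '[{"dx":-0.41,"dy":-0.6,"dz":0,"wx":0,"wy":0,"wz":0},{"dx":0,"dy":0,"dz":1,"wx":0,"wy":0,"wz":0},{"dx":0,"dy":0,"dz":1,"wx":0,"wy":0,"wz":0},{"dx":0,"dy":0,"dz":1,"wx":0,"wy":0,"wz":0},{"dx":0,"dy":0,"dz":1,"wx":0,"wy":0,"wz":0},{"dx":0,"dy":0,"dz":0.5,"wx":0,"wy":0,"wz":0},{"dx":0,"dy":0,"dz":0,"wx":0,"wy":0,"wz":0},{"dx":0,"dy":0,"dz":0,"wx":0,"wy":0,"wz":0}]'
python3 fit.py 2
```

```text
time: 11.1
tcp_pos: [520.3, 263.6, 236.3]
tcp_rot: [-0.0, 0.966, -0.0, 0.259]
force: [-0.2, 0.2, -1.6]
grip_width: 37.4
grip_force: 50.0
tool -z [-5.011e-01 -3.000e-04  8.654e-01] [520.31393442 263.63064948 236.27808251]
top tube x',y at foot, slopes(deg) [-1.  0.] [ 0.  -0.5] (228, np.float64(1.584250148418623))
top collar off x',y [-1.6 -0.1] (156, np.float64(2.5490152425755377))
scene tube x',y at foot, slopes(deg) [-0.   0.5] [ 0.4 -0.2] (742, np.float64(1.2464869389877364))
scene collar off x',y [-0.1  0.8] (734, np.float64(2.194039959021783))
```

```bash
python3 -c "
import cv2,numpy as np
a=cv2.imread('pics/scene_2.png')[170:310,270:390];b=cv2.imread('pics/top_2.png')[120:220,140:250]
cv2.imwrite('pics/c2.png',np.hstack([cv2.resize(a,(400,466)),cv2.resize(b,(400,466))]))"
```

```text
(no output)
```

View pics/c2.png

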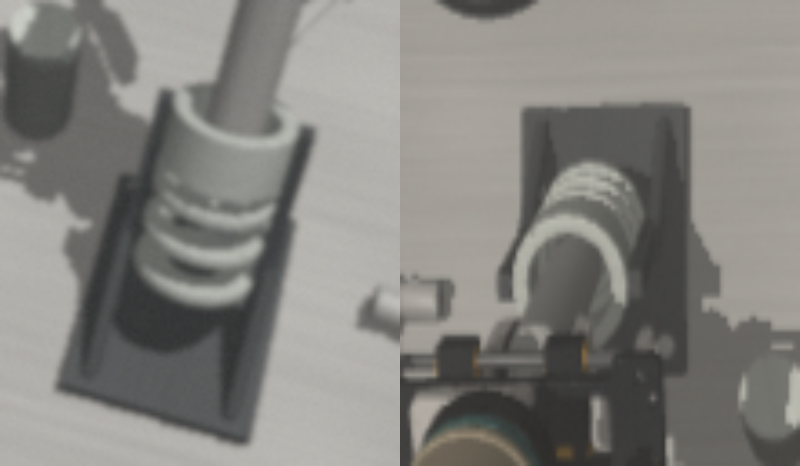

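The tube is inside the collar and nearly centred. I'll trim it slightly and keep going down slowly.

```bash
python3 -m creep '[{"dx":-0.04,"dy":0.05,"dz":0.5,"wx":0,"wy":0,"wz":0},{"dx":0,"dy":0,"dz":0.5,"wx":0,"wy":0,"wz":0},{"dx":0,"dy":0,"dz":0.5,"wx":0,"wy":0,"wz":0},{"dx":0,"dy":0,"dz":0.5,"wx":0,"wy":0,"wz":0},{"dx":0,"dy":0,"dz":0,"wx":0,"wy":0,"wz":0},{"dx":0,"dy":0,"dz":0,"wx":0,"wy":0,"wz":0}]'
python3 -m creep '[{"dx":0,"dy":0,"dz":0.25,"wx":0,"wy":0,"wz":0},{"dx":0,"dy":0,"dz":0.2,"wx":0,"wy":0,"wz":0},{"dx":0,"dy":0,"dz":0,"wx":0,"wy":0,"wz":0},{"dx":0,"dy":0,"dz":0,"wx":0,"wy":0,"wz":0}]'
python3 -m creep '[{"dx":0,"dy":0,"dz":0.2,"wx":0,"wy":0,"wz":0},{"dx":0,"dy":0,"dz":0,"wx":0,"wy":0,"wz":0}]'
python3 fit.py 3
```

```text
time: 11.95
tcp_pos: [539.6, 262.6, 200.4]
tcp_rot: [0.0, 0.966, -0.0, 0.259]
force: [-0.1, 0.2, -1.5]
grip_width: 36.9
grip_force: 50.0
time: 12.45
tcp_pos: [543.9, 262.5, 192.6]
tcp_rot: [0.0, 0.966, -0.0, 0.259]
force: [0.5, -0.3, -2.6]
grip_width: 37.6
grip_force: 50.0
time: 12.7
tcp_pos: [545.8, 262.4, 188.7]
tcp_rot: [0.0, 0.966, -0.0, 0.259]
force: [1.0, 0.0, -1.9]
grip_width: 37.4
grip_force: 50.0
tool -z [-4.995e-01  5.000e-04  8.663e-01] [545.77475322 262.43138272 188.66341169]
top tube x',y at foot, slopes(deg) [-2.5  3.3] [ 0.9 -2.6] (141, np.float64(2.143728022345103))
top collar off x',y [-1.8 -0.2] (167, np.float64(2.8102768925019355))
scene tube x',y at foot, slopes(deg) [ 1.1 -0.1] [-0.3  0. ] (457, np.float64(2.4131071696603885))
scene collar off x',y [0.1 0.7] (734, np.float64(2.1537774585194773))
```

```bash
python3 -m creep '[{"dx":0,"dy":0,"dz":0.4,"wx":0,"wy":0,"wz":0},{"dx":0,"dy":0,"dz":0.4,"wx":0,"wy":0,"wz":0},{"dx":0,"dy":0,"dz":0,"wx":0,"wy":0,"wz":0},{"dx":0,"dy":0,"dz":0,"wx":0,"wy":0,"wz":0}]'
python3 -m creep '[{"dx":0,"dy":0,"dz":0.15,"wx":0,"wy":0,"wz":0},{"dx":0,"dy":0,"dz":0,"wx":0,"wy":0,"wz":0}]'
python3 -m creep '[{"dx":0,"dy":0,"dz":0.1,"wx":0,"wy":0,"wz":0},{"dx":0,"dy":0,"dz":0,"wx":0,"wy":0,"wz":0}]'
```

```text
time: 13.3
tcp_pos: [553.9, 262.5, 175.0]
tcp_rot: [0.0, 0.966, -0.0, 0.259]
force: [0.0, 0.6, -2.7]
grip_width: 37.4
grip_force: 50.0
time: 13.55
tcp_pos: [555.3, 262.5, 172.5]
tcp_rot: [0.0, 0.966, -0.0, 0.259]
force: [0.9, -0.1, -2.5]
grip_width: 37.6
grip_force: 50.0
time: 13.8
tcp_pos: [556.3, 262.5, 170.8]
tcp_rot: [0.0, 0.966, -0.0, 0.259]
force: [0.3, -0.2, -2.9]
grip_width: 37.6
grip_force: 50.0
```

```bash
python3 -m creep '[{"dx":0,"dy":0,"dz":0.1,"wx":0,"wy":0,"wz":0},{"dx":0,"dy":0,"dz":0,"wx":0,"wy":0,"wz":0}]'
python3 -m creep '[{"dx":0,"dy":0,"dz":0.07,"wx":0,"wy":0,"wz":0},{"dx":0,"dy":0,"dz":0,"wx":0,"wy":0,"wz":0}]'
```

```text
time: 14.05
tcp_pos: [557.2, 262.7, 170.2]
tcp_rot: [-0.0, 0.966, -0.0, 0.259]
force: [-4.3, -0.6, 4.2]
grip_width: 37.4
grip_force: 50.0
time: 14.3
tcp_pos: [557.4, 262.7, 170.2]
tcp_rot: [-0.0, 0.966, -0.0, 0.26]
force: [-10.6, -0.1, 12.1]
grip_width: 37.7
grip_force: 50.0
```

```bash
python3 -m creep '[{"dx":0,"dy":0,"dz":-0.07,"wx":0,"wy":0,"wz":0},{"dx":0,"dy":0,"dz":0,"wx":0,"wy":0,"wz":0},{"dx":0,"dy":0,"dz":0,"wx":0,"wy":0,"wz":0},{"dx":0,"dy":0,"dz":0,"wx":0,"wy":0,"wz":0},{"dx":0,"dy":0,"dz":0,"wx":0,"wy":0,"wz":0}]' -0.5
python3 -m creep '[{"dx":0,"dy":0,"dz":-0.5,"wx":0,"wy":0,"wz":0},{"dx":0,"dy":0,"dz":-1,"wx":0,"wy":0,"wz":0},{"dx":0,"dy":0,"dz":-1,"wx":0,"wy":0,"wz":0},{"dx":0,"dy":0,"dz":-1,"wx":0,"wy":0,"wz":0},{"dx":0,"dy":0,"dz":-1,"wx":0,"wy":0,"wz":0},{"dx":0,"dy":0,"dz":-1,"wx":0,"wy":0,"wz":0},{"dx":0,"dy":1,"dz":-1,"wx":0,"wy":0,"wz":0},{"dx":0,"dy":1,"dz":0,"wx":0,"wy":0,"wz":0},{"dx":0,"dy":1,"dz":0,"wx":0,"wy":0,"wz":0},{"dx":0,"dy":1,"dz":0,"wx":0,"wy":0,"wz":0}]'
```

```text
time: 14.92
tcp_pos: [557.5, 262.5, 168.9]
tcp_rot: [0.0, 0.966, -0.0, 0.259]
force: [-0.4, 0.2, 0.1]
grip_width: 70.7
grip_force: 0.0
time: 16.18
tcp_pos: [491.9, 182.1, 282.6]
tcp_rot: [-0.0, 0.966, 0.0, 0.259]
force: [0.2, 0.2, -0.3]
grip_width: 71.1
grip_force: 0.0
```

```bash
python3 - <<'E'
from h import *
ims=[]
for c,s in(("scene",np.s_[170:310,270:390]),("top",np.s_[120:220,140:250])):
    p,d=capture(c); ims.append(cv2.resize(p[s][:,:,::-1],(400,466)))
    C=cloud(c,d,np.ones_like(d,bool)); T=C[(np.hypot(C[:,0]-540,C[:,1]-262)<40)&(C[:,2]>185)&(C[:,2]<300)]
    print(c,len(T),T.min(0).round(),T.max(0).round()) if len(T) else 0
cv2.imwrite("pics/c4.png",np.hstack(ims)); print(observe()["tcp_pos"])
E
```

```text
scene 334 [508. 245. 185.] [557. 283. 213.]
top 245 [508. 244. 186.] [554. 281. 213.]
[491.85739969 181.18216294 282.40124568]
```

View pics/c4.png

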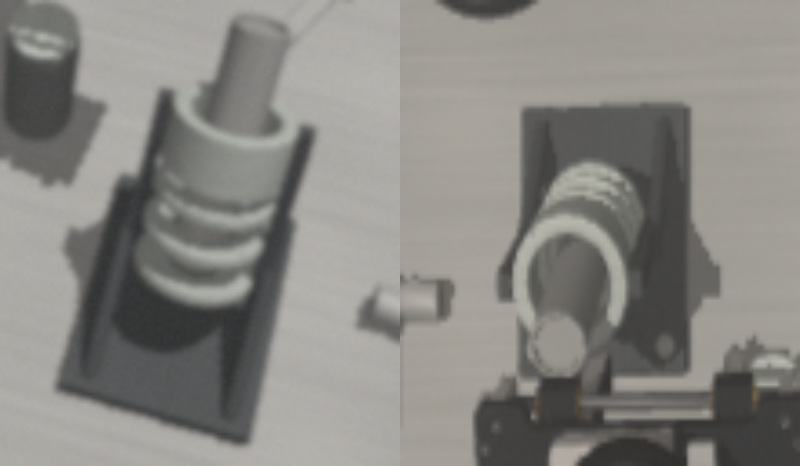

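The slim tube rests in the gauge on ring 4: its top is at about z 213, leaning slightly. Now for the dial.

```bash
python3 -m creep '[{"dx":0,"dy":1,"dz":0,"wx":0,"wy":-0.6,"wz":0},{"dx":0,"dy":1,"dz":0,"wx":0,"wy":-0.6,"wz":0},{"dx":0,"dy":1,"dz":0,"wx":0,"wy":-0.6,"wz":0},{"dx":0,"dy":1,"dz":0,"wx":0,"wy":-0.6,"wz":0},{"dx":0,"dy":1,"dz":0,"wx":0,"wy":-0.6,"wz":0},{"dx":1,"dy":1,"dz":0,"wx":0,"wy":0,"wz":0},{"dx":1,"dy":1,"dz":0,"wx":0,"wy":0,"wz":0},{"dx":1,"dy":1,"dz":0,"wx":0,"wy":0,"wz":0},{"dx":1,"dy":1,"dz":0,"wx":0,"wy":0,"wz":0},{"dx":1,"dy":1,"dz":0,"wx":0,"wy":0,"wz":0}]'
python3 -m creep '[{"dx":1,"dy":1,"dz":0,"wx":0,"wy":0,"wz":0},{"dx":0.9,"dy":1,"dz":0,"wx":0,"wy":0,"wz":0},{"dx":0,"dy":1,"dz":0,"wx":0,"wy":0,"wz":0},{"dx":0,"dy":1,"dz":0,"wx":0,"wy":0,"wz":0},{"dx":0,"dy":1,"dz":0,"wx":0,"wy":0,"wz":0},{"dx":0,"dy":1,"dz":0,"wx":0,"wy":0,"wz":0},{"dx":0,"dy":1,"dz":0,"wx":0,"wy":0,"wz":0},{"dx":0,"dy":1,"dz":0,"wx":0,"wy":0,"wz":0},{"dx":0,"dy":1,"dz":0,"wx":0,"wy":0,"wz":0},{"dx":0,"dy":1,"dz":0,"wx":0,"wy":0,"wz":0}]' -1
python3 -m creep '[{"dx":0,"dy":1,"dz":0,"wx":0,"wy":0,"wz":0},{"dx":0,"dy":0.6,"dz":0,"wx":0,"wy":0,"wz":0},{"dx":0,"dy":0,"dz":0,"wx":0,"wy":0,"wz":-1},{"dx":0,"dy":0,"dz":0,"wx":0,"wy":0,"wz":-1},{"dx":0,"dy":0,"dz":0,"wx":0,"wy":0,"wz":-1},{"dx":0,"dy":0,"dz":0,"wx":0,"wy":0,"wz":-1},{"dx":0,"dy":0,"dz":0,"wx":0,"wy":0,"wz":-0.05},{"dx":0,"dy":0,"dz":0,"wx":0,"wy":0,"wz":0}]'
```

```text
time: 17.52
tcp_pos: [593.3, -17.9, 282.0]
tcp_rot: [0.0, 1.0, 0.0, 0.0]
force: [-0.2, -0.2, -0.9]
grip_width: 70.4
grip_force: 0.0
time: 18.77
tcp_pos: [630.3, -218.8, 281.7]
tcp_rot: [0.0, 1.0, -0.0, -0.0]
force: [0.4, 0.0, -1.4]
grip_width: 94.1
grip_force: 0.0
time: 19.77
tcp_pos: [630.3, -249.5, 281.8]
tcp_rot: [-0.0, 0.939, 0.345, -0.0]
force: [-0.2, -0.0, -0.6]
grip_width: 93.6
grip_force: 0.0
```

```bash
python3 -m creep '[{"dx":0,"dy":0.05,"dz":1,"wx":0,"wy":0,"wz":0},{"dx":0,"dy":0,"dz":1,"wx":0,"wy":0,"wz":0},{"dx":0,"dy":0,"dz":1,"wx":0,"wy":0,"wz":0},{"dx":0,"dy":0,"dz":1,"wx":0,"wy":0,"wz":0},{"dx":0,"dy":0,"dz":1,"wx":0,"wy":0,"wz":0},{"dx":0,"dy":0,"dz":1,"wx":0,"wy":0,"wz":0},{"dx":0,"dy":0,"dz":1,"wx":0,"wy":0,"wz":0},{"dx":0,"dy":0,"dz":1,"wx":0,"wy":0,"wz":0},{"dx":0,"dy":0,"dz":1,"wx":0,"wy":0,"wz":0},{"dx":0,"dy":0,"dz":1,"wx":0,"wy":0,"wz":0}]' -1
python3 -m creep '[{"dx":0,"dy":0,"dz":0.6,"wx":0,"wy":0,"wz":0},{"dx":0,"dy":0,"dz":0.5,"wx":0,"wy":0,"wz":0},{"dx":0,"dy":0,"dz":0,"wx":0,"wy":0,"wz":0}]'
python3 -m creep '[{"dx":0,"dy":0,"dz":0,"wx":0,"wy":0,"wz":0},{"dx":0,"dy":0,"dz":0,"wx":0,"wy":0,"wz":0},{"dx":0,"dy":0,"dz":0,"wx":0,"wy":0,"wz":0},{"dx":0,"dy":0,"dz":0,"wx":0,"wy":0,"wz":0},{"dx":0,"dy":0,"dz":0,"wx":0,"wy":0,"wz":0},{"dx":0,"dy":0,"dz":0,"wx":0,"wy":0,"wz":0},{"dx":0,"dy":0,"dz":0,"wx":0,"wy":0,"wz":0},{"dx":0,"dy":0,"dz":0,"wx":0,"wy":0,"wz":0}]' 1 20
```

```text
time: 21.02
tcp_pos: [631.0, -250.3, 81.2]
tcp_rot: [0.0, 0.939, 0.345, 0.0]
force: [-0.2, 0.3, 0.4]
grip_width: 94.0
grip_force: 0.0
time: 21.4
tcp_pos: [630.6, -250.1, 59.2]
tcp_rot: [-0.0, 0.938, 0.346, -0.0]
force: [1.2, -0.7, -1.0]
grip_width: 93.7
grip_force: 0.0
time: 22.4
tcp_pos: [630.9, -250.2, 59.8]
tcp_rot: [0.0, 0.938, 0.346, -0.0]
force: [-0.8, -0.6, 0.2]
grip_width: 17.3
grip_force: 0.0
```

```bash
python3 -m creep '[{"dx":0,"dy":0,"dz":0,"wx":0,"wy":0,"wz":0},{"dx":0,"dy":0,"dz":0,"wx":0,"wy":0,"wz":0},{"dx":0,"dy":0,"dz":0,"wx":0,"wy":0,"wz":0}]'
python3 -m creep '[{"dx":0,"dy":0,"dz":0,"wx":0,"wy":0,"wz":-0.9},{"dx":0,"dy":0,"dz":0,"wx":0,"wy":0,"wz":-0.9},{"dx":0,"dy":0,"dz":0,"wx":0,"wy":0,"wz":-0.9},{"dx":0,"dy":0,"dz":0,"wx":0,"wy":0,"wz":-0.9},{"dx":0,"dy":0,"dz":0,"wx":0,"wy":0,"wz":-0.9},{"dx":0,"dy":0,"dz":0,"wx":0,"wy":0,"wz":0}]'
python3 -m creep '[{"dx":0,"dy":0,"dz":0,"wx":0,"wy":0,"wz":-0.9},{"dx":0,"dy":0,"dz":0,"wx":0,"wy":0,"wz":-0.9},{"dx":0,"dy":0,"dz":0,"wx":0,"wy":0,"wz":-0.9},{"dx":0,"dy":0,"dz":0,"wx":0,"wy":0,"wz":-0.9},{"dx":0,"dy":0,"dz":0,"wx":0,"wy":0,"wz":-0.9},{"dx":0,"dy":0,"dz":0,"wx":0,"wy":0,"wz":0},{"dx":0,"dy":0,"dz":0,"wx":0,"wy":0,"wz":0}]'; python3 -c "
from h import *
from scipy.spatial.transform import Rotation as Ro
q=observe()['tcp_rot'];v=Ro.from_quat([q[1],q[2],q[3],q[0]]).apply([1,0,0]);print(np.degrees(np.arctan2(v[1],v[0])))"
```

```text
time: 22.78
tcp_pos: [630.7, -249.9, 59.8]
tcp_rot: [-0.0, 0.938, 0.346, -0.0]
force: [-0.9, 1.8, -0.0]
grip_width: 13.7
grip_force: 20.0
time: 23.52
tcp_pos: [630.2, -249.8, 59.7]
tcp_rot: [-0.001, 0.735, 0.678, -0.0]
force: [-2.4, 2.0, 1.6]
grip_width: 14.1
grip_force: 20.0
time: 24.4
tcp_pos: [629.8, -249.9, 59.7]
tcp_rot: [-0.001, 0.42, 0.907, -0.0]
force: [-4.7, 2.0, 3.1]
grip_width: 13.7
grip_force: 20.0
130.29757671947158
```

```bash
python3 -m creep '[{"dx":0,"dy":0,"dz":0,"wx":0,"wy":0,"wz":0},{"dx":0,"dy":0,"dz":0,"wx":0,"wy":0,"wz":0},{"dx":0,"dy":0,"dz":0,"wx":0,"wy":0,"wz":0},{"dx":0,"dy":0,"dz":0,"wx":0,"wy":0,"wz":0}]' -0.3
python3 -m creep '[{"dx":0,"dy":0,"dz":-0.5,"wx":0,"wy":0,"wz":0},{"dx":0,"dy":0,"dz":-1,"wx":0,"wy":0,"wz":0},{"dx":0,"dy":0,"dz":-1,"wx":0,"wy":0,"wz":0},{"dx":0,"dy":0,"dz":-1,"wx":0,"wy":0,"wz":0},{"dx":0,"dy":0,"dz":-1,"wx":0,"wy":0,"wz":0},{"dx":0,"dy":0,"dz":-1,"wx":0,"wy":0,"wz":0},{"dx":0,"dy":0,"dz":-1,"wx":0,"wy":0,"wz":0},{"dx":0.5,"dy":1,"dz":-1,"wx":0,"wy":0,"wz":0},{"dx":0.5,"dy":1,"dz":-1,"wx":0,"wy":0,"wz":0},{"dx":0.5,"dy":1,"dz":0,"wx":0,"wy":0,"wz":0}]'
```

```text
time: 24.9
tcp_pos: [631.2, -250.4, 59.8]
tcp_rot: [0.0, 0.419, 0.908, -0.0]
force: [-0.1, -0.4, 0.8]
grip_width: 50.2
grip_force: 0.0
time: 26.15
tcp_pos: [658.4, -188.2, 232.4]
tcp_rot: [0.003, 0.419, 0.908, 0.0]
force: [0.4, -0.2, -0.1]
grip_width: 61.0
grip_force: 0.0
```

```bash
python3 -m creep '[{"dx":0,"dy":-1,"dz":-1,"wx":0,"wy":0,"wz":0},{"dx":0,"dy":-1,"dz":0,"wx":0,"wy":0,"wz":0},{"dx":0,"dy":-1,"dz":0,"wx":0,"wy":0,"wz":0},{"dx":-1,"dy":-1,"dz":0,"wx":0,"wy":0,"wz":0},{"dx":-1,"dy":-1,"dz":0,"wx":0,"wy":0,"wz":0},{"dx":-1,"dy":-1,"dz":0,"wx":0,"wy":0,"wz":0},{"dx":-1,"dy":-1,"dz":0,"wx":0,"wy":0,"wz":0},{"dx":-1,"dy":-1,"dz":0,"wx":0,"wy":0,"wz":0},{"dx":-1,"dy":-1,"dz":0,"wx":0,"wy":0,"wz":0},{"dx":-1,"dy":-1,"dz":0,"wx":0,"wy":0,"wz":0}]'
python3 -m creep '[{"dx":-1,"dy":-1,"dz":0,"wx":0,"wy":0,"wz":0},{"dx":-1,"dy":-1,"dz":0,"wx":0,"wy":0,"wz":0},{"dx":-1,"dy":-1,"dz":0,"wx":0,"wy":0,"wz":0},{"dx":-1,"dy":-1,"dz":0,"wx":0,"wy":0,"wz":0},{"dx":0,"dy":0,"dz":0,"wx":0,"wy":0,"wz":0}]'
python3 - <<'E'
from h import *
ims=[]
for c,s in(("scene",np.s_[155:245,80:180]),("top",np.s_[120:210,335:435])):
    p,d=capture(c); cv2.imwrite(f"pics/{c}_end.png",p[:,:,::-1]); ims.append(cv2.resize(p[s][:,:,::-1],(400,360),interpolation=cv2.INTER_CUBIC))
    C=cloud(c,d,np.ones_like(d,bool))
    D=C[(np.hypot(C[:,0]-631,C[:,1]+251)<110)&(C[:,2]>40)&(C[:,2]<50)]
    print(c,"dial",cv2.minAreaRect(D[:,:2].astype(np.float32)))
    B=C[(np.hypot(C[:,0]-631,C[:,1]+251)<50)&(C[:,2]>84)&(C[:,2]<98)]
    print(c,"grip",len(B),cv2.minAreaRect(B[:,:2].astype(np.float32)))
cv2.imwrite("pics/dial.png",np.hstack(ims))
E
```

```text
time: 27.4
tcp_pos: [595.7, -426.7, 249.7]
tcp_rot: [0.0, 0.419, 0.908, -0.0]
force: [1.1, -0.2, 0.5]
grip_width: 60.7
grip_force: 0.0
time: 28.02
tcp_pos: [586.0, -540.2, 248.3]
tcp_rot: [-0.001, 0.42, 0.908, 0.0]
force: [-0.3, -0.5, 0.3]
grip_width: 60.9
grip_force: 0.0
scene dial ((630.6173095703125, -250.97067260742188), (127.25778198242188, 126.19107055664062), 27.02757453918457)
scene grip 188 ((631.0933837890625, -249.68116760253906), (15.355630874633789, 65.2762451171875), 40.304141998291016)
top dial ((629.8265991210938, -251.5906982421875), (124.42388153076172, 127.35137939453125), 27.176097869873047)
top grip 129 ((628.472900390625, -250.38758850097656), (13.97443675994873, 66.10172271728516), 40.19232177734375)
```

View pics/dial.png

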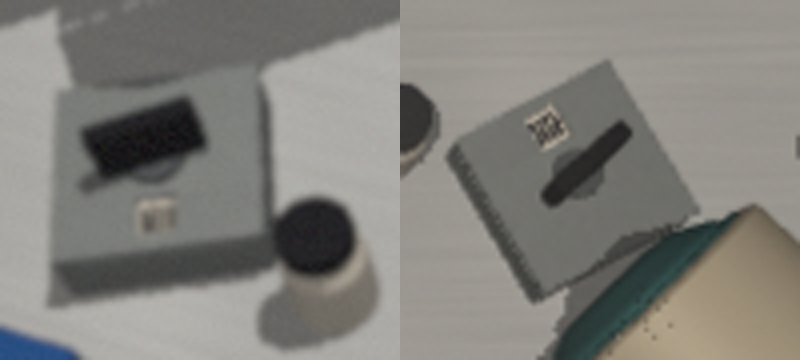

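View pics/scene_end.png

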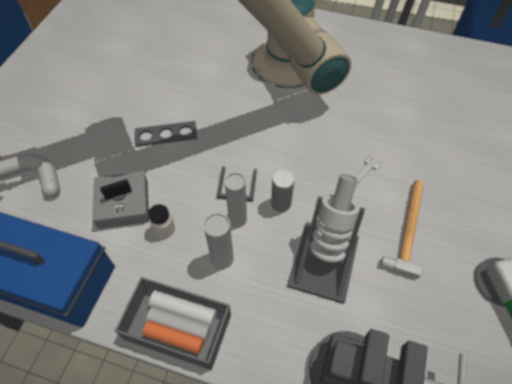

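The window (right crop, about (547,127)) shows the bars centred. The drum measures 103.1°, which is 1.80 rad and so 4 bars. The tube sits in the gauge at (345,190), and everything else is where it was.

```bash
python3 -c "
from bench import env
print(env.finish_job())"
```

```text
the job is handed in; nothing more can be done
None
```

The slim tube from the stop rests on ring 4, the drum dial is turned to 4 bars (1.80 rad, centred in the window), and the job is handed in at about 28 s on the robot's clock, with nothing else seen to have moved.

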